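Open the fume extractor's damper fully and start its fan

ROBOT

A 7-joint arm with a two-finger parallel gripper is mounted at the origin on the work surface. World frame = base frame: x ahead of the robot, y to its left, z up, the work surface at z = 0. Lengths are in m, angles in rad, forces in N, time in s.
With the tool pointing down it reaches from about 0.425 to 0.875 m from the base axis. Payload 4.7 kg.
Tool frame: the origin (TCP) lies at the very end of the fingers, on their centre line; the grasp point (between the pads) lies 19 mm behind it; z points along the fingers, y is the line along which they close (so a half turn about z gives the same grasp; the last joint's range is limited). The gripper opens to 87 mm and grips with 3 to 60 N. Pads are 19 mm wide; open, the fingers measure 117 mm over their backs; the gripper's body (75 mm by 190 mm) begins 51 mm behind the grasp point.
Start: joints at [1.172, 0.321, -0.07, 1.45, 0.023, 1.371, -0.057], TCP at [0.261, -0.595, 0.223] pointing down, gripper open.
Joint ranges: [-2.86, 2.86], [-0.3, 2.09], [-1.38, 1.24], [0.06, 2.45], [-1.56, 4.7], [0.09, 2.05], [-2.69, 2.69]. Speed limits (rad/s): [2.57, 2.57, 3.14, 3.14, 3.14, 3.14, 3.14].

INTERFACE

Orientations are given as a rotation vector (axis times angle).
In Python, from bench import ctrl, imaging, ticket gives the robot as it stands.
- The arm moves only by the tool jog_arm, never from a script. Its argument "rows" is text: rows parted by semicolons, each of 7 numbers parted by spaces: the shift along the tool's x, y, z in cm, then the turn, a rotation vector about the tool's x, y, z in rad, then the closure, from -1 (fully open) to 1 (shut), so that 0 is half open. A call has 1 to 5 rows; each row shifts and turns the commanded pose from where the row before left it, along the tool's axes as they then stand; what a row does not reach is not made up. A row lasts 1/8 s, in which the tool goes at most 62.5 mm and 10.7 degrees, less where a joint would pass 70% of its speed; a pose out of reach is approached as far as the arm can. A call with a gripper value outside its range is refused whole. The fingers move at their own pace and stop on an object; "force" is the grip in N (left out, the last holds). Time passes only in rows, so rows that do not move let the fingers close. It gives the time, the measured TCP pose, the force, the opening and the grip force at its end, in the units of the state.
- ctrl.get_state(): the state, without advancing time (a new reading comes with each control period).
- imaging.get_image(name): name is "scene" or "top" or "wrist"; returns a dict with "img" (384x512x3 uint8, blue, green, red), "vertical_fov" (degrees; the focal length in pixels is half the picture's height over the tangent of half this angle, whatever the lens; pixels are square), "cx", "cy" (the principal point, pixels), "origin" and "orientation" of the camera in the world. Camera axes: x right, y down, z forward; pixel columns grow to the right and rows downward; lengths in m; the calibration is good to about 2 mm. The wrist camera is an equidistant fisheye: a pixel r from the principal point sees the ray r / f radians off the axis. A picture is of the moment at which its call begins. There is no depth.
- ticket.close_job(): hands the job in; it is judged then, once.
The state is a dict: "time": time; "joint_positions": joint angles; "qd": joint speeds; "joint_torque": joint torques, N m; "position": TCP position; "tool_rot": TCP orientation; "ft_force": force on the tool from outside, world axes, zero at the start; "torque": the same for the moment, N m; "grip_width": opening from 0.0 (shut) to 1.0 (fully open); "grip_force": force on a finger pad.
Only numpy, scipy, OpenCV 4.12 (cv2) and the standard library are available. Lean on these libraries where they do the work, as an engineer would, in place of code of your own. Each camera call takes 0.05 s, during which the arm holds its last target. There are 200 camera calls.

TASK

Get the bench fume extractor ready for soldering: with the fingertips, push its orange damper lever from closed (red dot) past the half-open detent (yellow dot) right to the far stop at the green dot, and only then press the green fan button fully down and let it go. Push only: do not grip the lever or force it against its stop, and leave the flux jar, solder spool, circuit board and screwdriver where they are.

Things in the scene. Friction and masses are not known exactly. Their poses are not given: they have to be found in the camera images.
- extractor: bench fume extractor, a heavy fixed grey box 220 mm (x) by 300 mm (y) by 120 mm high; origin at the centre of its underside, z up, its grille faces its own -x. Its flat top carries the damper lever, the fan button and the flux jar
- damper_pivot (a point): vertical axis of the damper lever, on the box's top surface (120 mm above the table), at (55, 45) mm in the extractor's frame; same axes as the extractor. In these axes the knob stands at the angle (2.54 + joint value) about the pivot: it swings along the pivot's -x side from +y to -y
- knob_top (a point): centre of the top of the lever's upright orange knob (turns with the lever): a round post 18 mm in diameter, 90 mm from the pivot, its top 48 mm above the box's top. Below it a flat steel bar, 12 mm wide, from 7 to 13 mm above the box, runs to a hub of 15 mm radius at the pivot; 35 mm of bare post stands above the bar
- damper (a joint): lever angle about the vertical (rad): 0 closed (red dot), 0.6 half-open detent (yellow dot), 1.2 fully open at the end stop (green dot); grows counter-clockwise seen from above. A sprung detent holds it in all three places: at the knob, about 6 N to leave any of them; past about 1.0 it snaps to the stop and stays
- fan_top (a point): centre of the top of the round green fan button, 32 mm in diameter, in a black housing on the box's top at (-55, -100) mm in the extractor's frame; pressed straight down, sprung, travel 6 mm
- fan (a joint): travel of the fan button (m): 0 up, 0.006 fully down; about 5 N holds it fully down
- flux_jar: bystander: amber jar with a black cap, 38 mm in diameter, 36 mm high, standing on the box's top in the back right corner; origin at the centre of its underside
- solder_spool: bystander: metal reel of solder 56 mm in diameter, 46 mm high, standing on the table at the box's +y side; origin at the centre of its underside
- circuit_board: bystander: green circuit board 70 x 100 x 4 mm with parts up to 14 mm high, lying in front of the grille; origin at the centre of its underside
- screwdriver: bystander: red-handled screwdriver 160 mm long lying on the table at the box's -y side; origin under its middle

How it is judged:
By the outcome, as a careful person would: the job done as asked, in the order asked, and still so for the second after the job is handed in, with the robot touching nothing.
It also fails if it takes over 43 s, if anything falls off the work surface, if the arm or the gripper's body presses on something with over 40 N, if the wrist force passes 120 N, or if a joint passes its speed limit or range.

## Working session

There is one attempt and no reset: what is moved stays moved. The work goes in short steps, Python scripts to look and compute and a tool call to move; the robot and the scene stay as the last step left them, time stands still between calls to the robot, and variables do not carry over. Pictures are saved under pics/ and viewed, at most 10 in all, crops included, and the job is handed in when it is done.

Besides the shell and the picture viewer there is one more tool, called after "Request:" as name(argument=value, ...) on one line, values as JSON. jog_arm: Moves the arm, as the interface text tells. Its arguments: {"type":"object","properties":{"rows":{"type":"string"},"force":{"type":"number"}},"required":["rows"]}

```bash
mkdir -p pics
python3 - <<'E'
from bench import ctrl, imaging
import cv2,numpy as np
a=[]
for n in("scene","top"):
    d=imaging.get_image(n);cv2.imwrite(f"pics/{n}0.png",d["img"]);print(n,{k:v for k,v in d.items() if k!="img"})
print(ctrl.get_state())
E
```

```text
scene {'vertical_fov': 46.955848791658696, 'cx': 256.94633483771173, 'cy': 187.44887794481795, 'origin': array([0.83411049, 0.59540507, 0.88079155]), 'orientation': array([-0.61666672, -2.77175092,  0.96805133])}
top {'vertical_fov': 43.629339325772534, 'cx': 258.26969213096277, 'cy': 203.50760336395854, 'origin': array([0.46811428, 0.06966778, 1.41862582]), 'orientation': array([-2.18655285,  2.17530894, -0.08268456])}
{'time': 0.1, 'joint_positions': array([ 1.17210317,  0.32180673, -0.07009491,  1.45153534,  0.02262557,
        1.37080326, -0.05689686]), 'qd': array([-0.00024338,  0.00164748,  0.00136708, -0.00362312,  0.00148342,
        0.00084816,  0.00047464]), 'joint_torque': array([ 1.56343858e-04, -4.92572236e+01, -4.05021999e-01, -3.13400209e+01,
       -6.38710661e-02,  3.95186269e-02,  6.25147482e-05]), 'position': array([ 0.26051642, -0.59497378,  0.22154227]), 'tool_rot': array([-3.07323487e+00, -6.43541160e-01,  7.41431990e-04]), 'ft_force': array([ 0.85763434,  0.58091669, -0.54464742]), 'torque': array([ 0.05052713, -0.00718218, -0.02440351]), 'grip_force': 0.0, 'grip_width': 0.9987237686240634}
```

View pics/top0.png

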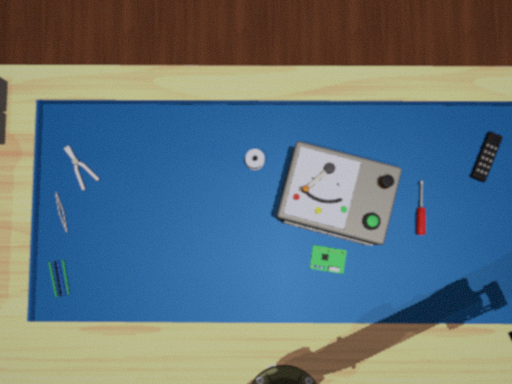

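View pics/scene0.png

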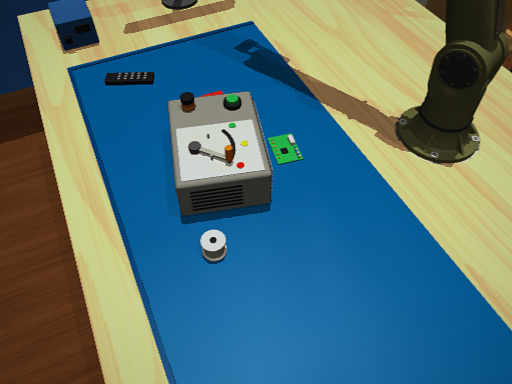

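The top view shows the box near (340,192): the orange knob is at about (306,189), the hub at (329,168) and the red, yellow and green dots at (296,197), (318,211) and (344,209). The fan button is at (372,220) and the jar at (387,181). In the scene view the knob is at (229,152) and the button at (232,101).

```bash
cat > h.py <<'E'
import cv2,numpy as np
from scipy.spatial.transform import Rotation as R
def ray(d,u,v):
    f=d["img"].shape[0]/2/np.tan(np.radians(d["vertical_fov"])/2)
    r=R.from_rotvec(d["orientation"]).apply([(u-d["cx"])/f,(v-d["cy"])/f,1]); return d["origin"],r
def onz(d,u,v,z):
    o,r=ray(d,u,v); return o+r*(z-o[2])/r[2]
def tri(d1,p1,d2,p2):
    o1,a=ray(d1,*p1);o2,b=ray(d2,*p2)
    s=np.linalg.lstsq(np.c_[a,-b],o2-o1,rcond=None)[0];A=o1+s[0]*a;B=o2+s[1]*b
    return (A+B)/2,np.linalg.norm(A-B)
def blobs(d,lo,hi,box):
    x0,y0,x1,y1=box;h=cv2.cvtColor(d["img"],cv2.COLOR_BGR2HSV)[y0:y1,x0:x1]
    n,l,s,c=cv2.connectedComponentsWithStats(cv2.inRange(h,np.array(lo),np.array(hi)))
    return [(c[i]+[x0,y0],s[i]) for i in range(1,n) if s[i][4]>5]
E
python3 - <<'E'
from h import *
from bench import imaging
D={n:imaging.get_image(n) for n in("scene","top")}
B={"top":(270,130,410,245),"scene":(165,80,275,215)}
C={"green":((45,120,60),(80,255,255)),"orange":((8,150,90),(20,255,255)),"red":((0,150,100),(5,255,255)),"yellow":((23,130,120),(35,255,255))}
for n in D:
  for c in C:
    for p,s in blobs(D[n],*C[c],B[n]): print(n,c,p.round(1),s,"z.12",onz(D[n],*p,.12).round(4),"z.168",onz(D[n],*p,.168).round(4))
for n,b in (("top",(270,135,410,250)),("scene",(160,75,280,220))):
  x0,y0,x1,y1=b
  cv2.imwrite(f"pics/{n}c.png",cv2.resize(D[n]["img"][y0:y1,x0:x1],None,fx=4,fy=4,interpolation=2))
E
```

```text
scene green [231.8  98. ] [61 14 13  9 83] z.12 [ 0.5119 -0.2523  0.12  ] z.168 [ 0.5322 -0.1989  0.168 ]
scene green [231.6 124.9] [64 43  6  5 27] z.12 [ 0.5522 -0.159   0.12  ] z.168 [ 0.57   -0.1114  0.168 ]
scene green [271.8 143.4] [102  57   8  18  71] z.12 [ 0.49   -0.0597  0.12  ] z.168 [ 0.5117 -0.0184  0.168 ]
scene orange [228.4 147.6] [60 65  8  6 39] z.12 [ 0.5891 -0.091   0.12  ] z.168 [ 0.6046 -0.0477  0.168 ]
scene red [213.   93.6] [36 11 21  6 46] z.12 [ 0.5501 -0.2897  0.12  ] z.168 [ 0.568  -0.2339  0.168 ]
scene red [240.1 164.7] [72 82  7  6 35] z.12 [ 0.5859 -0.0298  0.12  ] z.168 [0.6015 0.0096 0.168 ]
scene yellow [244.1 143. ] [76 61  7  5 30] z.12 [ 0.5495 -0.0889  0.12  ] z.168 [ 0.5674 -0.0457  0.168 ]
top green [343.5 209. ] [72 77  4  5 16] z.12 [ 0.5553 -0.1589  0.12  ] z.168 [ 0.5521 -0.1505  0.168 ]
top green [371.9 220.5] [ 96  85  13  12 125] z.12 [ 0.5245 -0.2355  0.12  ] z.168 [ 0.5224 -0.2242  0.168 ]
top orange [305.  188.5] [33 56  5  6 24] z.12 [ 0.6106 -0.0545  0.12  ] z.168 [ 0.6053 -0.05    0.168 ]
top red [296.  196.5] [25 65  3  4 12] z.12 [ 0.5887 -0.0301  0.12  ] z.168 [ 0.5843 -0.0265  0.168 ]
top yellow [317.5 210.3] [46 79  4  4 14] z.12 [ 0.5515 -0.0884  0.12  ] z.168 [ 0.5484 -0.0826  0.168 ]
```

View pics/topc.png

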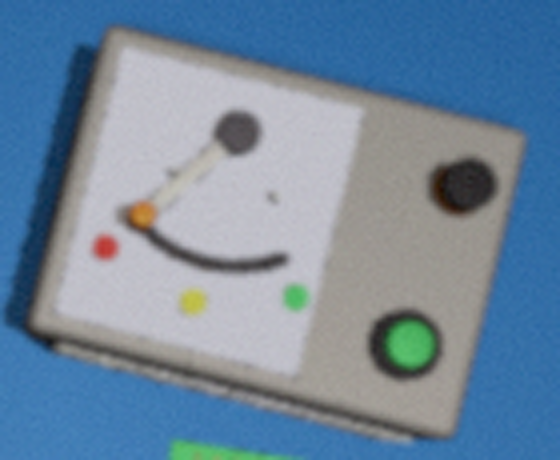

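View pics/scenec.png

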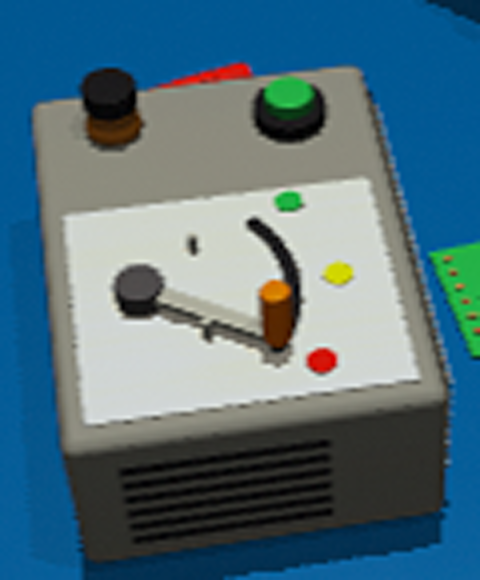

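The crops confirm it. The lever is at the red end, the button housing is clear, and the jar sits behind the button. Fitting the three dots gives yaw ≈ -0.25 rad and pivot ≈ (0.665,-0.119). That predicts the knob at (0.606,-0.051), where I measured (0.605,-0.049), and the button at (0.522,-0.232) with its top at z≈0.138. I'll push with the shut fingers' -x face.

Request:
jog_arm(rows="0 0 0 0 0 -0.155 1; 0 0 0 0 0 -0.155 1; 5 -1.35 0 0 0 0 1; 5 -1.35 0 0 0 0 1; 5 -1.35 0 0 0 0 1", force=10)

```text
time: 0.82
position: [0.3471, -0.4644, 0.2224]
tool_rot: [-2.939, -1.11, -0.0]
ft_force: [-0.0, 0.1, -0.1]
grip_width: 0.514
grip_force: 0.0
```

Request:
jog_arm(rows="5 -1.35 0 0 0 0 1; 5 -1.35 0 0 0 0 1; 5 -1.35 0 0 0 0 1; 5 -1.35 0 0 0 0 1; 5 -1.35 0 0 0 0 1")

```text
time: 1.45
position: [0.4899, -0.2484, 0.2226]
tool_rot: [2.938, 1.11, -0.0]
ft_force: [0.8, -0.1, 0.1]
grip_width: 0.019
grip_force: 0.0
```

```bash
cat > g.py <<'E'
from h import *
from bench import ctrl
s=ctrl.get_state();Rt=R.from_rotvec(s["tool_rot"]);P=s["position"]
piv=np.array([.665,-.1187]);yaw=-.25
def down(th): return R.from_matrix(np.array([[np.cos(th),np.sin(th),0],[np.sin(th),-np.cos(th),0],[0,0,-1]]))
def wp(q,d,z):
    a=2.54+yaw+q;t=np.array([-np.sin(a),np.cos(a)])
    return np.r_[piv+.09*np.array([np.cos(a),np.sin(a)])-d*t,z],down(a+np.pi/2-np.pi)
def rel(P,Rt,W):
    return (Rt.inv().apply(W[0]-P)*100).round(2),(Rt.inv()*W[1]).as_rotvec().round(3)
def info():
    x=Rt.as_matrix();print("t",round(s["time"],2),"pos",P.round(4),"head",np.arctan2(x[1,0],x[0,0]).round(3),"F",s["ft_force"].round(1),"w",round(s["grip_width"],2))
E
python3 -c "
from g import *
info();print(rel(P,Rt,wp(0,.045,.225)));print(rel(P,Rt,wp(0,.045,.145)))
p=wp(0,.045,.145)
for q,d in [(0,.025),(.0,.0175),(.15,.0175),(.3,.0175)]:
  w=wp(q,d,.145);print(q,d,w[0].round(4),rel(*p,w));p=w
"
```

```text
t 1.45 pos [ 0.4899 -0.2484  0.2226] head 0.723 F [ 0.8 -0.1  0.1] w 0.02
(array([26.24, -7.13, -0.25]), array([0.   , 0.   , 0.003]))
(array([26.24, -7.13,  7.75]), array([0.   , 0.   , 0.003]))
0 0.025 [ 0.6245 -0.0345  0.145 ] (array([-2., -0.,  0.]), array([0., 0., 0.]))
0.0 0.0175 [ 0.6189 -0.0395  0.145 ] (array([-0.75,  0.  ,  0.  ]), array([0., 0., 0.]))
0.15 0.0175 [ 0.6076 -0.0472  0.145 ] (array([-1.36, -0.16,  0.  ]), array([ 0.  ,  0.  , -0.15]))
0.3 0.0175 [ 0.5975 -0.0566  0.145 ] (array([-1.36, -0.16,  0.  ]), array([ 0.  ,  0.  , -0.15]))
```

Request:
jog_arm(rows="5.2 -1.4 0 0 0 0 1; 5.2 -1.4 0 0 0 0 1; 5.2 -1.4 0 0 0 0 1; 5.2 -1.4 0 0 0 0 1; 4 -1.2 0 0 0 0 1")

```text
time: 2.08
position: [0.6311, -0.0323, 0.2223]
tool_rot: [-2.937, -1.113, -0.0]
ft_force: [-0.1, -0.8, -0.2]
grip_width: 0.005
grip_force: 0.0
```

Request:
jog_arm(rows="0 0 0 0 0 0 1; 0 0 0 0 0 0 1")

```text
time: 2.33
position: [0.6299, -0.0357, 0.2221]
tool_rot: [2.938, 1.11, -0.002]
ft_force: [0.5, -0.4, 0.7]
grip_width: 0.011
grip_force: 0.0
```

```bash
python3 -c "
from g import *
from bench import imaging
info();print(rel(P,Rt,wp(0,.045,.145)))
d=imaging.get_image('top');cv2.imwrite('pics/t2.png',cv2.resize(d['img'][130:260,260:420],None,fx=4,fy=4))
"
```

```text
t 2.33 pos [ 0.6299 -0.0357  0.2221] head 0.722 F [ 0.5 -0.4  0.7] w 0.01
(array([ 1.68, -0.44,  7.71]), array([0.   , 0.001, 0.003]))
```

View pics/t2.png

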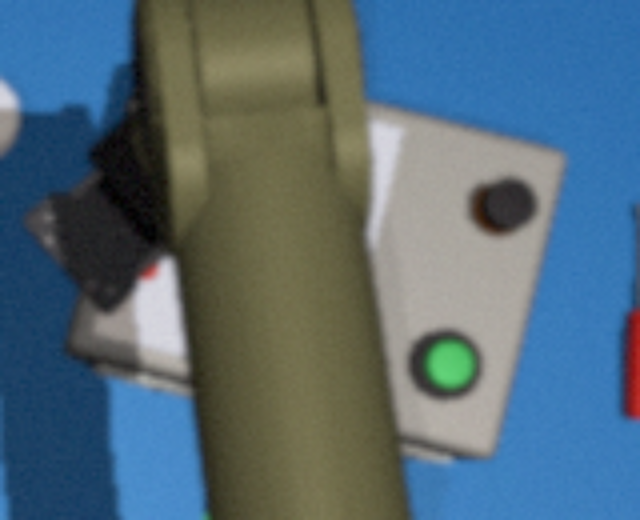

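The arm hides the lever from the top camera, and the jar and button are undisturbed. I'll go down beside the knob with a clear gap and then use force as the guide.

Request:
jog_arm(rows="1.7 -0.45 0 0 0 0 1; 0 0 3 0 0 0 1; 0 0 3 0 0 0 1; 0 0 1.7 0 0 0 1; 0 0 0 0 0 0 1")

```text
time: 3.0
position: [0.6394, -0.0202, 0.1444]
tool_rot: [-2.938, -1.11, 0.003]
ft_force: [0.5, -0.5, 0.9]
grip_width: 0.006
grip_force: 0.0
```

```bash
python3 -c "
from g import *
from bench import imaging
info();print(rel(P,Rt,wp(0,.045,.145)))
d=imaging.get_image('wrist');cv2.imwrite('pics/w1.png',d['img'])
d=imaging.get_image('scene');cv2.imwrite('pics/s2.png',cv2.resize(d['img'][60:220,140:320],None,fx=3.5,fy=3.5))
"
```

```text
t 3.0 pos [ 0.6394 -0.0202  0.1444] head 0.723 F [ 0.5 -0.5  0.9] w 0.01
(array([-0.06,  0.1 , -0.06]), array([-0.002,  0.002,  0.003]))
```

View pics/s2.png

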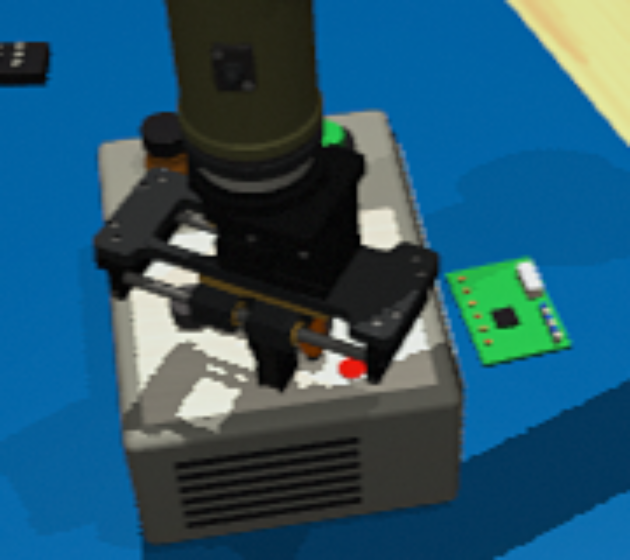

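The shut fingers (crop 270,370) are just on the +y side of the orange knob (318,335), and the gripper body is clear. Now the gentle approach and push.

Request:
jog_arm(rows="-1.2 0 0 0 0 0 1; -0.8 0 0 0 0 0 1; -0.6 0 0 0 0 0 1; -0.2 0 0 0 0 0 1")

```text
time: 3.6
position: [0.6196, -0.0387, 0.1462]
tool_rot: [2.938, 1.11, 0.004]
ft_force: [2.1, 1.0, 0.5]
grip_width: 0.003
grip_force: 1.0
```

Request:
jog_arm(rows="-0.9 -0.1 0 0 0 -0.1 1; -0.9 -0.1 0 0 0 -0.1 1; 0 0 0 0 0 0 1")

```text
time: 3.98
position: [0.6054, -0.0487, 0.1461]
tool_rot: [-2.813, -1.398, -0.003]
ft_force: [4.0, 2.2, 0.7]
grip_width: 0.007
grip_force: 1.5
```

```bash
python3 -c "
from g import *
info()
for q in (0,.2,.6,1.0):print(q,rel(P,Rt,wp(q,.0185,.145)))
"
```

```text
t 3.98 pos [ 0.6054 -0.0487  0.1461] head 0.923 F [4.  2.2 0.7] w 0.01
0 (array([1.65, 0.53, 0.12]), array([ 0.001, -0.002,  0.203]))
0.2 (array([-0.1 , -0.02,  0.11]), array([ 0.001, -0.002,  0.003]))
0.6 (array([-3.75, -0.04,  0.1 ]), array([ 0.001, -0.002, -0.397]))
1.0 (array([-7.12,  1.36,  0.1 ]), array([ 0.002, -0.002, -0.797]))
```

Request:
jog_arm(rows="-0.9 -0.14 0 0 0 -0.1 1; -0.9 -0.14 0 0 0 -0.1 1; -0.9 -0.14 0 0 0 -0.1 1; -0.9 -0.14 0 0 0 -0.1 1; 0 0 0 0 0 0 1")

```text
time: 4.6
position: [0.5822, -0.0791, 0.1453]
tool_rot: [-2.482, -1.925, 0.002]
ft_force: [-0.8, 1.3, -0.2]
grip_width: 0.004
grip_force: 0.5
```

```bash
python3 -c "
from g import *
info()
for q in (.6,.7,1.0):print(q,rel(P,Rt,wp(q,.0185,.145)))
"
```

```text
t 4.6 pos [ 0.5822 -0.0791  0.1453] head 1.319 F [-0.8  1.3 -0.2] w 0.0
0.6 (array([0.07, 0.  , 0.03]), array([-0.001,  0.001,  0.   ]))
0.7 (array([-0.84, -0.14,  0.03]), array([-0.001,  0.   , -0.1  ]))
1.0 (array([-3.58, -0.01,  0.03]), array([-0.001,  0.   , -0.4  ]))
```

At the half-open detent with hardly any load, so I'll push on.

Request:
jog_arm(rows="-0.9 -0.14 0 0 0 -0.1 1; -0.9 -0.14 0 0 0 -0.1 1; -0.9 -0.14 0 0 0 -0.1 1; -0.7 -0.12 0 0 0 -0.08 1; 0 0 0 0 0 0 1")

```text
time: 5.22
position: [0.5736, -0.1125, 0.1453]
tool_rot: [-2.075, -2.359, 0.002]
ft_force: [0.5, 0.1, 0.4]
grip_width: 0.006
grip_force: 0.0
```

Request:
jog_arm(rows="-0.4 -0.06 0 0 0 -0.04 1; -0.4 -0.06 0 0 0 -0.04 1; 0 0 0 0 0 0 1")

```text
time: 5.6
position: [0.5739, -0.1197, 0.1455]
tool_rot: [-1.977, -2.441, 0.001]
ft_force: [0.3, -0.5, 0.5]
grip_width: 0.008
grip_force: 0.0
```

```bash
python3 -c "
from g import *
info()
for q in (1.0,1.1,1.2):print(q,rel(P,Rt,wp(q,.0185,.145)))
"
```

```text
t 5.6 pos [ 0.5739 -0.1197  0.1455] head 1.78 F [ 0.3 -0.5  0.5] w 0.01
1.0 (array([0.6 , 0.06, 0.05]), array([-0.   ,  0.   ,  0.061]))
1.1 (array([-0.3 , -0.13,  0.05]), array([-0.   ,  0.   , -0.039]))
1.2 (array([-1.21, -0.24,  0.05]), array([-0.   ,  0.   , -0.139]))
```

The force has gone to zero, so the lever has snapped ahead of the fingers. I'll back off, lift, and move away to check it.

Request:
jog_arm(rows="1 0 0 0 0 0 1; 1 0 0 0 0 0 1; 0 0 -4 0 0 0 1; 0 0 -4 0 0 0 1; 0 0 -2 0 0 0 1")

```text
time: 6.22
position: [0.5705, -0.099, 0.2479]
tool_rot: [1.971, 2.443, 0.002]
ft_force: [0.1, -0.4, 0.3]
grip_width: 0.008
grip_force: 0.0
```

```bash
python3 -c "
from g import *
from bench import imaging
info();W=(np.array([.522,-.232,.2]),Rt);print(rel(P,Rt,W))
d=imaging.get_image('scene');cv2.imwrite('pics/s3.png',cv2.resize(d['img'][60:220,140:320],None,fx=3.5,fy=3.5))
for p,b in blobs(d,(8,150,90),(20,255,255),(165,80,275,215)): print(p,b,onz(d,*p,.168),wp(1.2,0,.168)[0])
"
```

```text
t 6.22 pos [ 0.5705 -0.099   0.2479] head 1.784 F [ 0.1 -0.4  0.3] w 0.01
(array([-11.97,  -7.57,   4.79]), array([0., 0., 0.]))
[222.17241379 117.10344828] [54 35  7  5 29] [ 0.57969179 -0.14527183  0.168     ] [ 0.58040741 -0.14942612  0.168     ]
[221.54545455 123.45454545] [55 41  4  6 11] [ 0.58921316 -0.12585036  0.168     ] [ 0.58040741 -0.14942612  0.168     ]
```

View pics/s3.png

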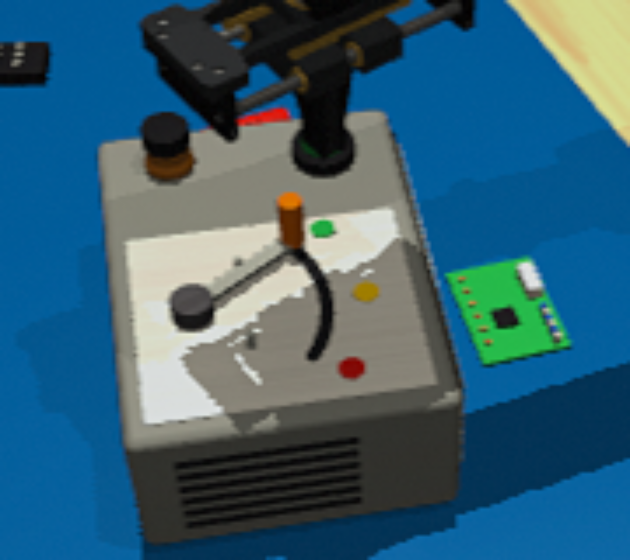

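The lever stands at the green dot, with the knob at crop (290,200) and agreeing with joint ≈1.2. Now over the fan button.

Request:
jog_arm(rows="-4 -2.5 0 0 0 0 1; -4 -2.5 0 0 0 0 1; -4 -2.6 0 0 0 0 1; 0 0 4 0 0 0 1; 0 0 4 0 0 0 1")

```text
time: 6.9
position: [0.5198, -0.234, 0.1635]
tool_rot: [-1.976, -2.441, 0.0]
ft_force: [0.6, 0.4, -0.0]
grip_width: 0.006
grip_force: 0.0
```

Request:
jog_arm(rows="0 0 0 0 0 0 1; 0 0 0 0 0 0 1")

```text
time: 7.15
position: [0.5212, -0.2332, 0.1663]
tool_rot: [1.973, 2.444, 0.001]
ft_force: [0.8, -0.1, 1.3]
grip_width: 0.002
grip_force: 0.0
```

```bash
python3 -c "
from g import *
info();print(rel(P,Rt,(np.array([.522,-.232,.145]),Rt)))
"
```

```text
t 7.15 pos [ 0.5212 -0.2332  0.1663] head 1.783 F [ 0.8 -0.1  1.3] w 0.0
(array([0.1 , 0.1 , 2.13]), array([0., 0., 0.]))
```

Request:
jog_arm(rows="0.1 0.1 1 0 0 0 1; 0 0 0.8 0 0 0 1; 0 0 0.3 0 0 0 1; 0 0 0 0 0 0 1")

```text
time: 7.65
position: [0.5213, -0.2323, 0.1443]
tool_rot: [-1.974, -2.444, 0.0]
ft_force: [-0.7, 0.2, 0.8]
grip_width: 0.006
grip_force: 0.0
```

Request:
jog_arm(rows="0 0 0.2 0 0 0 1; 0 0 0.2 0 0 0 1; 0 0 0 0 0 0 1")

```text
time: 8.02
position: [0.5217, -0.2324, 0.1409]
tool_rot: [1.974, 2.443, -0.0]
ft_force: [0.9, 0.2, 2.5]
grip_width: 0.007
grip_force: 1.1
```

Request:
jog_arm(rows="0 0 0.2 0 0 0 1; 0 0 0 0 0 0 1")

```text
time: 8.28
position: [0.5217, -0.2324, 0.1388]
tool_rot: [1.974, 2.443, 0.0]
ft_force: [-0.3, -0.2, 3.3]
grip_width: 0.004
grip_force: 1.7
```

Request:
jog_arm(rows="0 0 0.2 0 0 0 1; 0 0 0 0 0 0 1")

```text
time: 8.52
position: [0.5217, -0.2324, 0.1368]
tool_rot: [1.974, 2.443, 0.0]
ft_force: [-0.3, -0.6, 4.8]
grip_width: 0.003
grip_force: 2.3
```

Request:
jog_arm(rows="0 0 0.15 0 0 0 1; 0 0 0 0 0 0 1")

```text
time: 8.78
position: [0.5217, -0.2325, 0.1364]
tool_rot: [1.973, 2.443, -0.001]
ft_force: [-1.8, 0.5, 9.7]
grip_width: 0.008
grip_force: 5.1
```

Request:
jog_arm(rows="0 0 0.1 0 0 0 1; 0 0 0 0 0 0 1")

```text
time: 9.02
position: [0.5218, -0.2325, 0.1363]
tool_rot: [1.973, 2.443, -0.001]
ft_force: [-4.6, 1.4, 14.7]
grip_width: 0.007
grip_force: 7.5
```

It bottomed firmly at z≈0.1364, about 6 mm below first contact, with the spring force at about 5 N just before. That matches full travel, so I'll release and retreat.

Request:
jog_arm(rows="0 0 -0.5 0 0 0 1; 0 0 -2 0 0 0 1; 0 0 -4 0 0 0 1; 0 0 -4 0 0 0 1; -3 0 -2 0 0 0 1")

```text
time: 9.65
position: [0.5291, -0.2592, 0.2626]
tool_rot: [1.966, 2.446, 0.002]
ft_force: [0.2, -0.6, 1.0]
grip_width: 0.006
grip_force: 0.0
```

Request:
jog_arm(rows="-6 0 0 0 0 0 1; -6 0 0 0 0 0 1; -3 0 0 0 0 0 1; 0 0 0 0 0 0 1; 0 0 0 0 0 0 1")

```text
time: 10.28
position: [0.5595, -0.4068, 0.2591]
tool_rot: [-1.972, -2.445, -0.002]
ft_force: [-0.1, 1.1, -0.4]
grip_width: 0.008
grip_force: 0.0
```

```bash
python3 -c "
from g import *
from bench import imaging
info()
a=[cv2.resize(imaging.get_image(n)['img'][y:y+160,x:x+180],None,fx=2.2,fy=2.2) for n,x,y in(('scene',140,70),('top',260,130))]
cv2.imwrite('pics/f.png',np.hstack(a))
"
```

```text
t 10.28 pos [ 0.5595 -0.4068  0.2591] head 1.784 F [-0.1  1.1 -0.4] w 0.01
```

View pics/f.png

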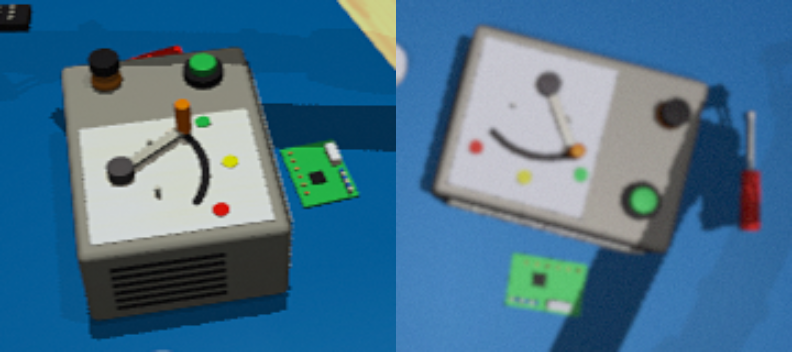

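Both views show the lever at the green dot (top crop 577,150), the button back up, and the jar, spool, board and screwdriver where they were. The arm is clear.

```bash
python3 -c "
from bench import ticket
print(ticket.close_job())"
```

```text
the job is handed in; nothing more can be done
None
```

The job is handed in at about 10 s: the damper lever was pushed to the stop at the green dot, then the fan button was pressed to the bottom of its travel and released; the jar, spool, board and screwdriver were not touched.

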